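Close the row of an ultrasound array

ROBOT

A 6-joint arm with a two-finger parallel gripper is mounted at the origin on the work surface. World frame = base frame: x ahead of the robot, y to its left, z up, the work surface at z = 0. Lengths are in m, angles in rad, forces in N, time in s.
With the tool pointing down it reaches from about 0.3 to 0.875 m from the base axis. Payload 6.4 kg.
Tool frame: the origin (TCP) lies between the finger pads; the fingertips stand 8 mm ahead of it and the grasp point (between the pads) lies 11 mm behind it; z points along the fingers, y is the direction in which the jaws open and shut (so a half turn about z gives the same grasp; the last joint's range is limited). The gripper opens to 85 mm and grips with 20 to 120 N. Pads are 22 mm wide; open, the fingers measure 114 mm over their backs; the gripper's body (76 mm by 85 mm) begins 54 mm behind the grasp point. The pads swing forward as they close: fully open they stand 13 mm farther back than shut.
Start: joints at [0.962, 0.181, 1.607, -0, 1.354, -0.206], TCP at [0.225, 0.529, 0.239] pointing down, gripper open.
Joint ranges: [-2.99, 2.99], [-0.89, 2.07], [0.3, 2.58], [-1.14, 4.28], [0, 2.63], [-3.12, 3.12]. Speed limits (rad/s): [2.57, 2.57, 3.01, 3.14, 3.14, 3.14].

INTERFACE

Orientations are given as a unit quaternion [w, x, y, z].
In Python, from bench import monitor, viewer, workorder, spotter gives the robot as it stands. The module is installed in compiled form; this text tells all that it offers.
- The arm moves only by the tool move_arm, never from a script. Its argument "motion" is a list of rows, each a list of 3 entries, a list of its own where there are three numbers: the shift along the tool's x, y, z in units of 60 mm (1.0 is 60 mm), then the turn, a rotation vector about the tool's x, y, z in units of 8 degrees (1.0 is 8 degrees), then the opening in per cent of the stroke, from 0 (shut) to 100 (fully open). In form: [[[dx, dy, dz], [rx, ry, rz], grip], ...]. A call has 1 to 10 rows; each row is the pose to reach, as a shift and turn from the pose commanded when the call began, along the tool's axes at that moment; what a row does not reach only later rows make up. A row lasts 1/8 s, in which the tool goes at most 62.5 mm and 10.7 degrees, less where a joint would pass 70% of its speed; a pose out of reach is approached as far as the arm can. A call with a gripper value outside its range is refused whole. The fingers move at their own pace and stop on an object; the grip force is fixed at half the most. Time passes only in rows, so rows that repeat a pose let the fingers close. It gives the time, the measured TCP pose, the force and the opening at its end, in the units of the state.
- monitor.get_obs(): the state, without advancing time (a new reading comes with each control period).
- viewer.camera(name): name is "scene" or "top"; returns the picture (480x640x3 uint8, blue, green, red); there is no depth.
- viewer.calibration(name): a dict with "fovy" (degrees; the focal length in pixels is half the picture's height over the tangent of half this angle, whatever the lens; pixels are square), "cx", "cy" (the principal point, pixels), "extrinsics" (4x4, takes a point from camera to world coordinates). Camera axes: x right, y down, z forward; pixel columns grow to the right and rows downward; lengths in m; the calibration is good to about 2 mm. A picture is of the moment at which its call begins. calibration takes no time and is no camera call.
- workorder.hand_in(): hands the job in, once; it reports no verdict.
Trained networks look in the newest picture that a camera, given by its name, has taken for a name from the list of things; names that differ only in an ending like _2 or _b are one class to them, and where a whole thing is asked for, a point or a joint stands for the part that bears it (a point fixed in the world has none). Each returns a list of dicts, best first, with "score" (0 to 1); they miss things now and then, are a little off and sometimes report something else, mostly with a low value. They report only what shows in the picture. A call takes as long as a camera call. They do not tell look-alikes from the thing itself.
- spotter.search_frame(camera, name): "centre" ([column, row] as shares, 0 to 1, of the picture: columns of its width, rows of its height, amid what is visible of it).
- spotter.outline_of(camera, name): "region" (480x640 bool, what is visible of it) and "centre" ([column, row] as shares, 0 to 1, of the picture: columns of its width, rows of its height, amid what is visible of it).
The state is a dict: "time_s": time; "q": joint angles; "dq": joint speeds; "joint_efforts": joint torques, N m; "eef_pos": TCP position; "eef_rot": TCP orientation; "wrist_force": force on the tool from outside, world axes, zero at the start; "torque": the same for the moment, N m; "opening": opening from 0.0 (shut) to 1.0 (fully open).
Only numpy, scipy, OpenCV 4.12 (cv2) and the standard library are available. Lean on these libraries where they do the work, as an engineer would, in place of code of your own. Each camera call takes 0.05 s, during which the arm holds its last target. There are 200 camera calls.

TASK

The loose green-and-black transducer tile belongs in the empty place at the end of the array's row. With the fingertips push it along the bench, without lifting it, until it sits fully home there: its long side flush against the metal back rail and its short side flush against the neighbouring tile. Leave the sensor bar, capacitor, brass standoff and screwdriver where they are.

Things in the scene. Friction and masses are not known exactly. Their poses are not given: they have to be found in the camera images.
- array: fixed array: aluminium back rail (420 x 16 mm, 20 high) with two tiles fixed along its near side and an empty place at its right end (seen from the robot), open to -x and -y. Origin: centre of the empty place, on the bench. x: away from the robot to the rail's face at x = 52 mm; y: along the rail to the next tile's side face at y = 70 mm (23 mm high). Rail from y = -70 to 350 mm, x = 52 to 68
- tile: loose tile, 0.25 to 0.5 kg: black base with upright sides, 104 mm (its x) by 140 mm (its y), 12 mm high, with a green board and 35 black round transducers on it (tops 23 mm up). Under 8 N slides it (18 N if rubbing a stop). Origin: centre of its underside, at the array's origin when home, with its axes along the array's; it starts turned less than 0.35 rad from that
- sensor: bystander: a loose silver hand-tracking bar with a black glass top, 30 x 80 x 11 mm, lying in front of the fixed tiles; origin at the centre of its underside, y along its length
- capacitor_mid (a point): bystander: centre of a loose standing black capacitor with a silver top, diameter 25 mm, 40 mm high
- standoff_mid (a point): bystander: centre of a loose standing brass standoff, diameter 14 mm, 36 mm high
- screwdriver_grip (a point): bystander: middle of the red handle of a loose screwdriver, 160 mm long, lying on the bench to the right of the empty place; its x axis points to its tip
There are look-alikes about, which are no part of the job. Several things look just like the tile: the one meant starts nearest to the robot's base.

How it is judged:
By the outcome, as a careful person would: the job done as asked, in the order asked, and still so for the second after the job is handed in, with the robot touching nothing.
It also fails if it takes over 54 s, if anything falls off the work surface, if the arm or the gripper's body presses on something with over 40 N, if the wrist force passes 120 N, or if a joint passes its speed limit or range.

## Working session

There is one attempt and no reset: what is moved stays moved. The work goes in short steps, Python scripts to look and compute and a tool call to move; the robot and the scene stay as the last step left them, time stands still between calls to the robot, and variables do not carry over. Pictures are saved under pics/ and viewed, about 8 in all and at most 12, crops included, and the job is handed in when it is done.

Besides the shell and the picture viewer there is one more tool, called after "Request:" by a JSON object that holds its "op" and its "data", one argument or row to a line. move_arm: Moves the arm, as the interface text tells. Its arguments: {"type":"object","properties":{"motion":{"type":"array","items":{"type":"array"}}},"required":["motion"]}

```bash
mkdir -p pics; cat > h.py <<'E'
import numpy as np, cv2
from bench import monitor, viewer, workorder, spotter
def cal(n):
    c=viewer.calibration(n); f=240/np.tan(np.radians(c['fovy'])/2)
    return f,c['cx'],c['cy'],np.array(c['extrinsics'])
def p2w(n,uv,z):
    f,cx,cy,T=cal(n); uv=np.atleast_2d(uv).astype(float)
    d=np.c_[(uv[:,0]-cx)/f,(uv[:,1]-cy)/f,np.ones(len(uv))]@T[:3,:3].T
    o=T[:3,3]; return o+d*((z-o[2])/d[:,2])[:,None]
def w2p(n,P):
    f,cx,cy,T=cal(n); q=(np.atleast_2d(P)-T[:3,3])@T[:3,:3]
    return np.c_[cx+f*q[:,0]/q[:,2],cy+f*q[:,1]/q[:,2]]
E
python3 - <<'E'
from h import *
a=viewer.camera('top');b=viewer.camera('scene')
cv2.imwrite('pics/t1.png',a);cv2.imwrite('pics/s1.png',b)
for n in('top','scene'): print(n,cal(n)[0],np.round(cal(n)[3],3).tolist())
for c in ('top','scene'):
  for n in ('tile','sensor','capacitor_mid','standoff_mid','screwdriver_grip','array'):
    for r in spotter.outline_of(c,n)[:5]:
        uv=np.array(r['centre'])*[640,480]; print(c,n,round(r['score'],2),uv.round(),p2w(c,uv,.012)[0].round(3),cv2.minAreaRect(np.argwhere(r['region'])[:,::-1].astype(np.float32)))
o=monitor.get_obs();print(o['time_s'],o['eef_rot'],o['eef_pos'])
E
```

```text
top 588.4146601091957 [[0.022, -0.991, 0.13, 0.462], [-1.0, -0.022, 0.002, -0.109], [0.001, -0.13, -0.992, 1.476], [0.0, 0.0, 0.0, 1.0]]
scene 580.4449386189208 [[-0.606, 0.618, -0.501, 1.221], [0.796, 0.475, -0.376, 0.336], [0.005, -0.626, -0.78, 0.921], [0.0, 0.0, 0.0, 1.0]]
top tile 0.8 [257. 163.] [0.83  0.06  0.012] ((253.48904418945312, 161.89877319335938), (40.24998092651367, 54.91776657104492), 69.775146484375)
top tile 0.75 [301. 265.] [ 0.572 -0.06   0.012] ((299.510986328125, 266.61456298828125), (56.119956970214844, 42.21134567260742), 1.6365771293640137)
top tile 0.72 [343. 171.] [ 0.814 -0.159  0.012] ((344.8984680175781, 170.57867431640625), (41.465782165527344, 55.71519470214844), 85.91438293457031)
top tile 0.63 [481. 292.] [ 0.517 -0.506  0.012] ((479.46002197265625, 291.780029296875), (59.396968841552734, 42.992088317871094), 8.130102157592773)
top sensor 0.85 [169. 290.] [0.503 0.264 0.012] ((169.04617309570312, 291.8692626953125), (12.155403137207031, 32.86920166015625), 82.87498474121094)
top capacitor_mid 0.68 [221. 293.] [0.5   0.137 0.012] ((221.0, 292.5), (9
[... 1194 characters left out ...]
.49 [454. 255.] [0.494 0.131 0.012] ((456.1177062988281, 256.0294189453125), (13.824529647827148, 23.283418655395508), 14.03624439239502)
scene standoff_mid 0.48 [490. 248.] [0.432 0.18  0.012] ((490.2930908203125, 250.01722717285156), (6.870728015899658, 13.92715072631836), 21.801406860351562)
scene screwdriver_grip 0.79 [230. 189.] [ 0.629 -0.345  0.012] ((222.5800018310547, 196.56002807617188), (12.0, 64.60000610351562), 36.869895935058594)
scene array 0.61 [463. 320.] [0.615 0.217 0.012] ((434.8247985839844, 310.64434814453125), (240.43397521972656, 61.428443908691406), 23.96249008178711)
0.7 [1.88007081e-05 2.00036774e-01 9.79788389e-01 4.02662366e-05] [0.22538911 0.5290242  0.23933361]
```

View pics/t1.png

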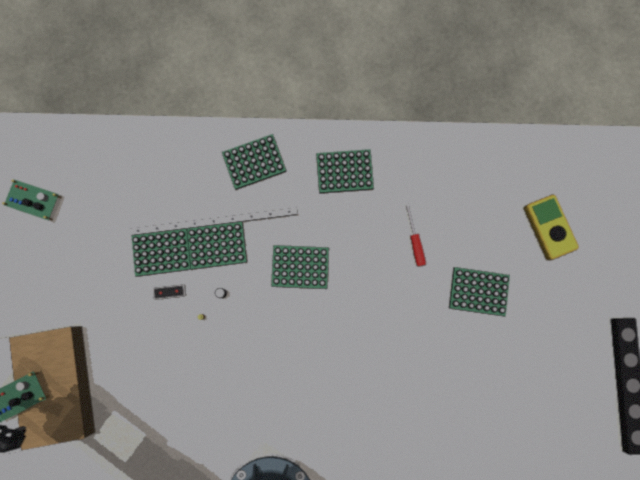

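View pics/s1.png

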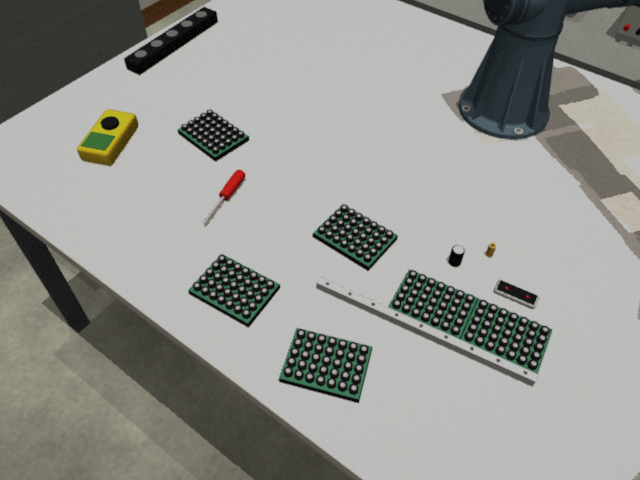

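The candidates for the tile in the top picture are (301,265), (257,163), (343,171) and (481,292). Their distances from the base are 0.575, 0.83, 0.83 and 0.72 m, so the one meant is (301,265). Next I'll fit silhouettes in both cameras and confirm it in an enlarged crop.

```bash
cat >> h.py <<'E'
from scipy.optimize import minimize
def box(x0,x1,y0,y1,z0,z1): return np.array([[x,y,z] for x in(x0,x1) for y in(y0,y1) for z in(z0,z1)])
TILE=[np.r_[box(-.052,.052,-.07,.07,0,.012),box(-.047,.047,-.065,.065,.012,.023)]]
ARR=[box(.052,.068,-.07,.35,0,.02)]+[TILE[0]+[0,y,0] for y in(.14,.28)]
def tw(p,P):
    c,s=np.cos(p[2]),np.sin(p[2]); return P@np.array([[c,-s,0],[s,c,0],[0,0,1]]).T+[p[0],p[1],0]
def render(n,p,M):
    im=np.zeros((480,640),np.uint8)
    for P in M:
        h=cv2.convexHull(w2p(n,tw(p,P)).astype(np.float32))
        cv2.fillConvexPoly(im,np.round(h*256).astype(np.int32),255,cv2.LINE_AA,8)
    return im/255.
def fit(masks,p0,M):
    def c(p): return sum(np.abs(cv2.GaussianBlur(render(n,p,M),(0,0),1)-cv2.GaussianBlur(m.astype(float),(0,0),1)).sum() for n,m in masks)
    p0=np.array(p0); S=np.array([p0]+[p0+d for d in np.diag([.015,.015,.08])])
    r=minimize(c,p0,method='Nelder-Mead',options=dict(initial_simplex=S,xatol=1e-4,fatol=.1)); return r.x,r.fun
def near(n,name,xy):
    rs=spotter.outline_of(n,name); d=[np.hypot(*(p2w(n,np.array(r['centre'])*[640,480],.012)[0,:2]-xy)) for r in rs]
    return rs[int(np.argmin(d))]['region'] if rs and min(d)<.08 else None
def draw(im,n,p,M,col):
    for P in M:
        h=cv2.convexHull(w2p(n,tw(p,P)).astype(np.float32)); cv2.polylines(im,[np.round(h*64*4+64*1.5).astype(np.int32)],True,col,1,cv2.LINE_AA,6)
E
python3 - <<'E'
from h import *
im={}
for n in('top','scene'): im[n]=viewer.camera(n)
mt=[(n,near(n,'tile',[.572,-.06])) for n in im]; ma=[(n,near(n,'array',[.62,.214])) for n in im]
for m,p0,M,nm in((mt,[.572,-.06,0],TILE,'tile'),(ma,[.60,-.0,.12],ARR,'arr')):
    for k in ([0],[1],[0,1]): 
        p,f=fit([m[i] for i in k],p0,M); print(nm,k,p.round(4),round(f))
    if nm=='tile': pt=p
    else: pa=p
np.save('pa.npy',pa)
out=[]
for n,(u,v) in(('top',(130,200)),('scene',(310,195))):
    b=cv2.resize(im[n],None,fx=4,fy=4,interpolation=cv2.INTER_CUBIC)
    draw(b,n,pt,TILE,(0,0,255));draw(b,n,pa,ARR,(255,0,255))
    cv2.imwrite(f'pics/f_{n}.png',b[v*4:v*4+(400 if n=='top' else 600),u*4:u*4+800])
E
```

```text
tile [0] [ 0.5693 -0.0582 -0.0264] 101
tile [1] [ 0.5683 -0.0553 -0.03  ] 277
tile [0, 1] [ 0.5688 -0.0574 -0.0247] 405
arr [0] [0.6392 0.0148 0.1499] 268
arr [1] [0.6381 0.0141 0.1499] 805
arr [0, 1] [0.6395 0.0149 0.1525] 1084
```

View pics/f_top.png

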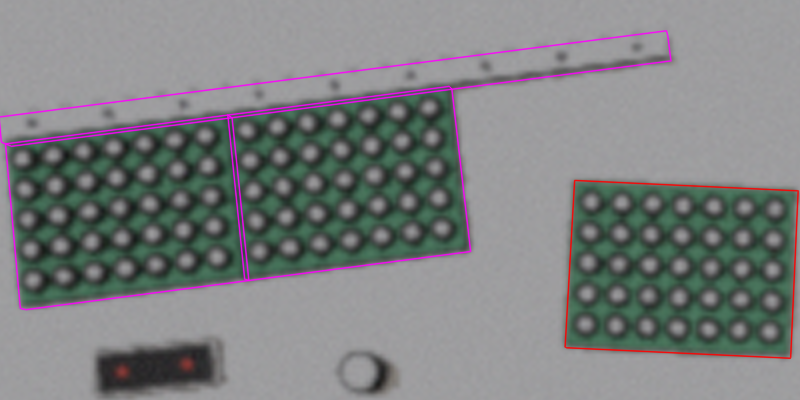

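View pics/f_scene.png

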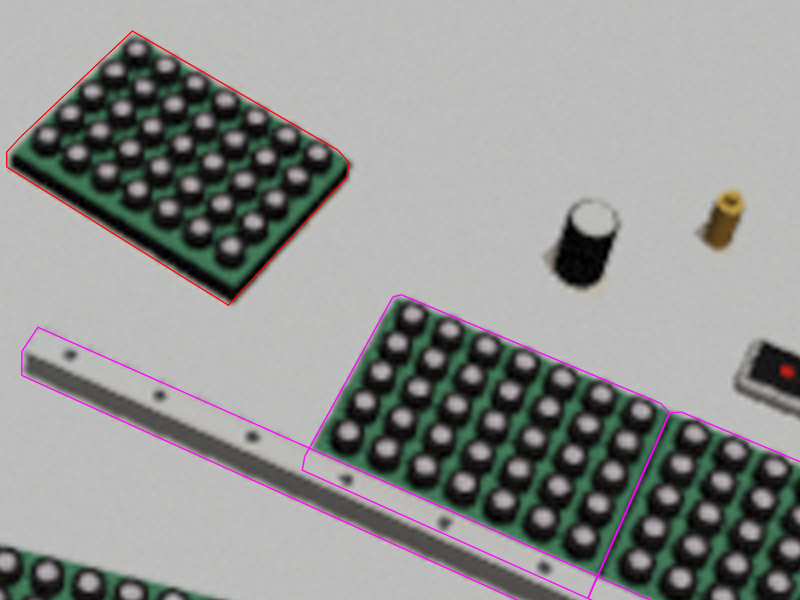

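The crops confirm it: the loose tile is outlined at (301,267) in the top picture, and the array fit runs along the rail and both fixed tiles. The tile is about 81 mm (x) and 60 mm (y) from home and turned 0.18 rad. I'll push its near long side with the two open fingertips, then push its short side.

```bash
cat >> h.py <<'E'
def psi(o):
    w,x,y,z=o['eef_rot']; return np.arctan2(2*(y*y)-1+2*w*w,2*(x*y-w*z))-np.pi/2
def units(tgt,tpsi,cur=None):
    if cur is None: o=monitor.get_obs(); cur=[*o['eef_pos'],psi(o)]
    d=np.array(tgt)-cur[:3]; c,s=np.cos(cur[3]),np.sin(cur[3])
    return np.round(np.array([-c*d[0]-s*d[1],-s*d[0]+c*d[1],-d[2]])/.06,3), round(-np.degrees(tpsi-cur[3])/8,3)
def arr2w(x,y,pa=None):
    pa=np.load('pa.npy') if pa is None else pa; return tw(pa,np.array([[x,y,0.]]))[0,:2]
E
python3 -c "
from h import *
o=monitor.get_obs();print(psi(o));print(units([.484,-.055,.11],-.025))"
```

```text
-0.40281029851815964
(array([-7.781, -7.265,  2.155]), np.float64(-2.706))
```

Request:
{"op": "move_arm", "data": {
  "motion": [
    [[-0.8,-0.7,0],[0,0,-0.3],100],
    [[-1.6,-1.4,0],[0,0,-0.6],100],
    [[-2.4,-2.2,0.2],[0,0,-0.9],100],
    [[-3.2,-2.9,0.4],[0,0,-1.2],100],
    [[-4.0,-3.7,0.7],[0,0,-1.5],100],
    [[-4.8,-4.5,1.0],[0,0,-1.8],100],
    [[-5.6,-5.2,1.3],[0,0,-2.1],100],
    [[-6.4,-6.0,1.6],[0,0,-2.4],100],
    [[-7.1,-6.6,1.9],[0,0,-2.6],100],
    [[-7.78,-7.265,2.155],[0,0,-2.706],100]
  ]
}}

```text
time_s: 2.25
eef_pos: [0.4732, -0.0303, 0.118]
eef_rot: [0.001, 0.012, 1.0, -0.0]
wrist_force: [1.3, -0.2, 1.2]
opening: 1.0
```

Request:
{"op": "move_arm", "data": {
  "motion": [
    [[0,0,0],[0,0,0],100],
    [[0,0,0],[0,0,0],100]
  ]
}}

```text
time_s: 2.5
eef_pos: [0.472, -0.0281, 0.118]
eef_rot: [-0.0, 0.013, 1.0, 0.0]
wrist_force: [-0.4, -0.1, 0.1]
opening: 1.002
```

```bash
python3 -c "
from h import *
print(units([.484,-.056,.025],-.025))"
```

```text
(array([-0.212, -0.46 ,  1.55 ]), np.float64(-0.008))
```

Request:
{"op": "move_arm", "data": {
  "motion": [
    [[-0.212,-0.46,0.5],[0,0,0],100],
    [[-0.212,-0.46,1.2],[0,0,0],100],
    [[-0.212,-0.46,1.717],[0,0,0],100],
    [[-0.212,-0.46,1.717],[0,0,0],100],
    [[-0.212,-0.46,1.717],[0,0,0],100]
  ]
}}

```text
time_s: 3.12
eef_pos: [0.4852, -0.0554, 0.0166]
eef_rot: [0.001, 0.012, 1.0, -0.0]
wrist_force: [-0.4, -0.4, 1.1]
opening: 1.0
```

Request:
{"op": "move_arm", "data": {
  "motion": [
    [[0,0,0.05],[0,0,0],100],
    [[0,0,0.1],[0,0,0],100],
    [[0,0,0.1],[0,0,0],100]
  ]
}}

```text
time_s: 3.5
eef_pos: [0.4844, -0.0561, 0.0094]
eef_rot: [0.0, 0.013, 1.0, -0.0]
wrist_force: [0.0, -0.1, 0.5]
opening: 0.999
```

```bash
python3 - <<'E'
from h import *
o=monitor.get_obs();print(o['wrist_force'],o['eef_pos'],psi(o))
a=viewer.camera('scene')
u,v=w2p('scene',o['eef_pos'])[0]; u=int(u);v=int(v);print(u,v)
cv2.imwrite('pics/s2.png',cv2.resize(a[v-60:v+75,u-100:u+80],None,fx=4,fy=4,interpolation=cv2.INTER_CUBIC))
E
```

```text
[ 0.01760747 -0.05642964  0.47132292] [ 0.48443545 -0.05612178  0.00937239] -0.025022082817887314
377 210
```

View pics/s2.png

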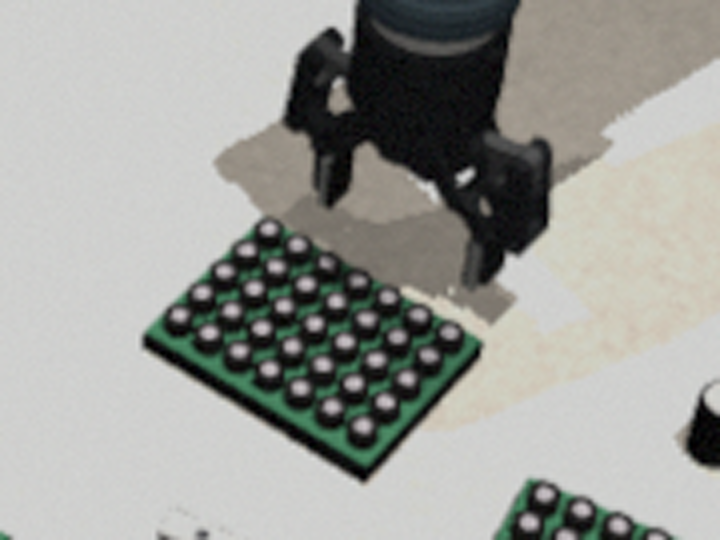

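The crop shows both open fingertips clear of the near side, at about (330,195) and (480,280). They are still above the bench, so I'll go lower in small steps while watching the force.

Request:
{"op": "move_arm", "data": {
  "motion": [
    [[0,0,0.04],[0,0,0],100],
    [[0,0,0.06],[0,0,0],100]
  ]
}}

```text
time_s: 3.8
eef_pos: [0.4842, -0.0561, 0.0054]
eef_rot: [-0.0, 0.013, 1.0, 0.0]
wrist_force: [0.4, 0.2, 0.4]
opening: 0.998
```

Request:
{"op": "move_arm", "data": {
  "motion": [
    [[0,0,0.03],[0,0,0],100],
    [[0,0,0.06],[0,0,0],100]
  ]
}}

```text
time_s: 4.05
eef_pos: [0.4843, -0.0561, 0.0018]
eef_rot: [-0.0, 0.013, 1.0, 0.0]
wrist_force: [0.2, 0.5, 0.1]
opening: 0.998
```

Request:
{"op": "move_arm", "data": {
  "motion": [
    [[-0.15,0,0],[0,0,0],100],
    [[-0.3,0.0,0],[0,0,0],100],
    [[-0.42,0.01,0],[0,0,0],100],
    [[-0.54,0.01,0],[0,0,-0.15],100],
    [[-0.66,0.01,0],[0,0,-0.3],100],
    [[-0.78,0.015,0],[0,0,-0.45],100],
    [[-0.9,0.02,0],[0,0,-0.6],100],
    [[-1.02,0.02,0],[0,0,-0.75],100],
    [[-1.14,0.025,0],[0,0,-0.9],100],
    [[-1.26,0.025,0],[0,0,-1.05],100]
  ]
}}

```text
time_s: 5.3
eef_pos: [0.5605, -0.0564, 0.0019]
eef_rot: [-0.0, -0.062, 0.998, 0.0]
wrist_force: [-1.8, -0.6, 0.6]
opening: 0.993
```

```bash
python3 - <<'E'
from h import *
a={n:viewer.camera(n) for n in('top','scene')}
m=[(n,near(n,'tile',[.615,-.057])) for n in a]
m=[x for x in m if x[1] is not None]
for x in m:
    p,f=fit([x],[.618,-.057,.11],TILE); print(x[0],p.round(4),round(f),x[1].sum())
o=monitor.get_obs();print(o['eef_pos'],psi(o),o['wrist_force'],o['time_s']); print(units([*arr2w(-.066,-.062),.0018],.1525))
E
```

```text
top [ 0.663  -0.0453  0.189 ] 1700 746
scene [ 0.6242 -0.0476  0.1291] 186 3276
[ 0.56053421 -0.05649868  0.0020866 ] 0.1216060432286814 [-0.12582358 -0.01333887 -0.66688436] 5.5
(array([-0.384, -0.046,  0.005]), np.float64(-0.221))
```

Request:
{"op": "move_arm", "data": {
  "motion": [
    [[-0.1,-0.01,0],[0,0,-0.06],100],
    [[-0.2,-0.02,0],[0,0,-0.12],100],
    [[-0.3,-0.035,0],[0,0,-0.18],100],
    [[-0.384,-0.046,0],[0,0,-0.221],100],
    [[-0.384,-0.046,0],[0,0,-0.221],100]
  ]
}}

```text
time_s: 6.12
eef_pos: [0.584, -0.0565, 0.0022]
eef_rot: [0.001, -0.076, 0.997, -0.0]
wrist_force: [-0.1, 0.3, -0.6]
opening: 1.0
```

Request:
{"op": "move_arm", "data": {
  "motion": [
    [[-0.03,0,0],[0,0,0],100],
    [[-0.05,0,0],[0,0,0],100]
  ]
}}

```text
time_s: 6.38
eef_pos: [0.5856, -0.056, 0.002]
eef_rot: [-0.001, -0.076, 0.997, 0.0]
wrist_force: [-5.9, -1.9, 3.2]
opening: 0.997
```

Request:
{"op": "move_arm", "data": {
  "motion": [
    [[-0.02,0,0],[0,0,0],100],
    [[-0.03,0,0],[0,0,0],100],
    [[-0.03,0,0],[0,0,0],100]
  ]
}}

```text
time_s: 6.75
eef_pos: [0.5857, -0.056, 0.0018]
eef_rot: [-0.002, -0.076, 0.997, 0.0]
wrist_force: [-10.9, -2.8, 7.7]
opening: 1.0
```

Request:
{"op": "move_arm", "data": {
  "motion": [
    [[-0.02,0,0],[0,0,0],100],
    [[-0.03,0,0],[0,0,0],100],
    [[-0.03,0,0],[0,0,0],100]
  ]
}}

```text
time_s: 7.12
eef_pos: [0.5858, -0.0559, 0.0017]
eef_rot: [-0.004, -0.076, 0.997, 0.0]
wrist_force: [-17.9, -2.7, 14.0]
opening: 1.001
```

Request:
{"op": "move_arm", "data": {
  "motion": [
    [[0.3,0,0],[0,0,0],100],
    [[0.5,0,-0.5],[0,0,0],100],
    [[0.5,0,-1.5],[0,0,0],40],
    [[0.5,0,-1.7],[0,0,0],40],
    [[0.5,0,-1.7],[0,0,0],40]
  ]
}}

```text
time_s: 7.75
eef_pos: [0.5612, -0.0602, 0.1052]
eef_rot: [0.002, -0.076, 0.997, -0.001]
wrist_force: [-0.3, -0.1, 0.0]
opening: 0.404
```

```bash
python3 - <<'E'
from h import *
a={n:viewer.camera(n) for n in('top','scene')}
m=[(n,near(n,'tile',[.63,-.045])) for n in a]
for x in m:
    if x[1] is None: continue
    p,f=fit([x],[.63,-.045,.15],TILE); d=p[:2]-np.load('pa.npy')[:2];c,s=np.cos(.1525),np.sin(.1525)
    print(x[0],p.round(4),round(f),x[1].sum(),'arr',c*d[0]+s*d[1],c*d[1]-s*d[0])
o=monitor.get_obs();print(o['q'],o['eef_pos'],psi(o),o['wrist_force'],o['time_s']); w=arr2w(-.002,-.157);print(w,units([*w,.1],.1525+np.pi/2))
E
```

```text
top [ 0.6724 -0.0423  0.1259] 1588 855 arr 0.02380749080496218 -0.0615447677410033
scene [ 0.6466 -0.0459  0.1863] 438 3120 arr -0.002252055369741728 -0.061137537238198064
[-3.17385584e-01  3.16330789e-01  1.74276982e+00  6.78979797e-05
  1.08574741e+00 -2.04063705e+00] [ 0.55888461 -0.05957569  0.10208512] 0.1524211842443568 [-0.53779244  0.00507075 -0.82658519] 7.95
[ 0.66141307 -0.14061219] (array([-1.484, -1.594,  0.035]), np.float64(-11.251))
```

Request:
{"op": "move_arm", "data": {
  "motion": [
    [[-0.2,-0.2,0],[0,0,1.2],40],
    [[-0.4,-0.4,0],[0,0,2.4],40],
    [[-0.6,-0.6,0],[0,0,3.6],40],
    [[-0.8,-0.8,0],[0,0,4.8],40],
    [[-1.0,-1.0,0],[0,0,6.0],40],
    [[-1.2,-1.2,0],[0,0,7.2],40],
    [[-1.3,-1.4,0],[0,0,8.4],40],
    [[-1.4,-1.5,0],[0,0,9.6],40],
    [[-1.484,-1.594,0],[0,0,10.8],40],
    [[-1.484,-1.594,0],[0,0,11.25],40]
  ]
}}

```text
time_s: 9.2
eef_pos: [0.6621, -0.1411, 0.1018]
eef_rot: [-0.001, 0.653, 0.758, -0.0]
wrist_force: [-0.0, 0.5, -0.2]
opening: 0.4
```

```bash
python3 - <<'E'
from h import *
a={n:viewer.camera(n) for n in('top','scene')}
o=monitor.get_obs();print(o['q'],o['eef_pos'],psi(o),o['time_s']); w=arr2w(-.002,-.160);print(w,units([*w,.02],.1525-np.pi/2))
b=a['scene'][140:290,230:430];cv2.imwrite('pics/s3.png',cv2.resize(b,None,fx=4,fy=4,interpolation=cv2.INTER_CUBIC))
E
```

```text
[-3.84576924e-01  5.39231457e-01  1.42594523e+00  6.63501706e-05
  1.17945586e+00 -5.36561014e-01] [ 0.66175232 -0.1407277   0.10189632] -1.4188355638004992 9.3
[ 0.66186889 -0.14357736] (array([-0.047, -0.005,  1.365]), np.float64(-0.004))
```

View pics/s3.png

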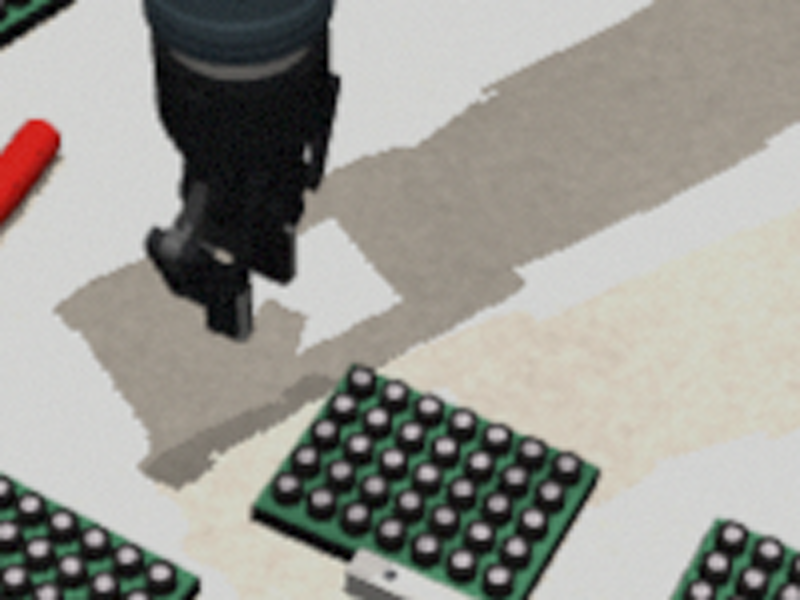

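The crop shows the fingers to the right of the tile. The tile lies against the rail and overhangs its right end at about (350,555), as expected. I'll lower and push along the rail.

Request:
{"op": "move_arm", "data": {
  "motion": [
    [[-0.047,-0.005,0.5],[0,0,0],40],
    [[-0.047,-0.005,1.0],[0,0,0],40],
    [[-0.047,-0.005,1.35],[0,0,0],40],
    [[-0.047,-0.005,1.45],[0,0,0],40],
    [[-0.047,-0.005,1.5],[0,0,0],40],
    [[-0.047,-0.005,1.5],[0,0,0],40]
  ]
}}

```text
time_s: 10.05
eef_pos: [0.6634, -0.1441, 0.0149]
eef_rot: [0.001, 0.651, 0.759, 0.0]
wrist_force: [-0.3, -1.3, 0.1]
opening: 0.399
```

Request:
{"op": "move_arm", "data": {
  "motion": [
    [[0.1,0,0],[0,0,0],40],
    [[0.2,0,0],[0,0,0],40],
    [[0.3,0,0],[0,0,0],40],
    [[0.4,0,0],[0,0,0],40],
    [[0.5,0,0],[0,0,0],40]
  ]
}}

```text
time_s: 10.68
eef_pos: [0.6584, -0.1142, 0.0143]
eef_rot: [0.0, 0.651, 0.759, -0.0]
wrist_force: [0.9, -2.5, 0.9]
opening: 0.402
```

Request:
{"op": "move_arm", "data": {
  "motion": [
    [[0,0,0.05],[0,0,0],40],
    [[0.1,0,0.05],[0,0,0],40],
    [[0.2,0,0.05],[0,0,0],40],
    [[0.3,0,0.05],[0,0,0],40],
    [[0.4,0,0.05],[0,0,0],40],
    [[0.5,0,0.05],[0,0,0],40],
    [[0.6,0,0.05],[0,0,0],40],
    [[0.68,0,0.05],[0,0,0],40],
    [[0.73,0,0.05],[0,0,0],40],
    [[0.73,0,0.05],[0,0,0],40]
  ]
}}

```text
time_s: 11.92
eef_pos: [0.6515, -0.0705, 0.011]
eef_rot: [-0.0, 0.651, 0.759, 0.0]
wrist_force: [-0.0, 0.3, 0.1]
opening: 0.4
```

Request:
{"op": "move_arm", "data": {
  "motion": [
    [[0.03,0,0],[0,0,0],40],
    [[0.06,0,0],[0,0,0],40],
    [[0.06,0,0],[0,0,0],40]
  ]
}}

```text
time_s: 12.3
eef_pos: [0.6511, -0.0674, 0.0111]
eef_rot: [0.0, 0.651, 0.759, 0.0]
wrist_force: [0.2, -0.8, 0.9]
opening: 0.401
```

```bash
python3 - <<'E'
from h import *
a={n:viewer.camera(n) for n in('top','scene')}
m=[(n,near(n,'tile',[.64,.01])) for n in a]
for x in m:
    if x[1] is None: continue
    p,f=fit([x],[.64,.01,.15],TILE); d=p[:2]-np.load('pa.npy')[:2];c,s=np.cos(.1525),np.sin(.1525)
    print(x[0],p.round(4),round(f),x[1].sum(),'arr',c*d[0]+s*d[1],c*d[1]-s*d[0])
o=monitor.get_obs();d=o['eef_pos'][:2]-np.load('pa.npy')[:2];print('grip arr',c*d[0]+s*d[1],c*d[1]-s*d[0],psi(o),o['wrist_force'],o['eef_pos'],o['time_s'])
b=a['scene'][150:300,290:490];cv2.imwrite('pics/s4.png',cv2.resize(b,None,fx=4,fy=4,interpolation=cv2.INTER_CUBIC))
E
```

```text
top [0.6406 0.0146 0.1132] 1521 940 arr 0.0009919786608569782 -0.0003841284231868421
scene [0.6271 0.0123 0.1492] 541 3114 arr -0.012690479432959697 -0.0006302404011520196
grip arr -0.001076233994160694 -0.08301456960556097 -1.4184057192152946 [-0.30184669 -1.65674942  0.97139045] [ 0.65108192 -0.06734579  0.01106996] 12.5
```

View pics/s4.png

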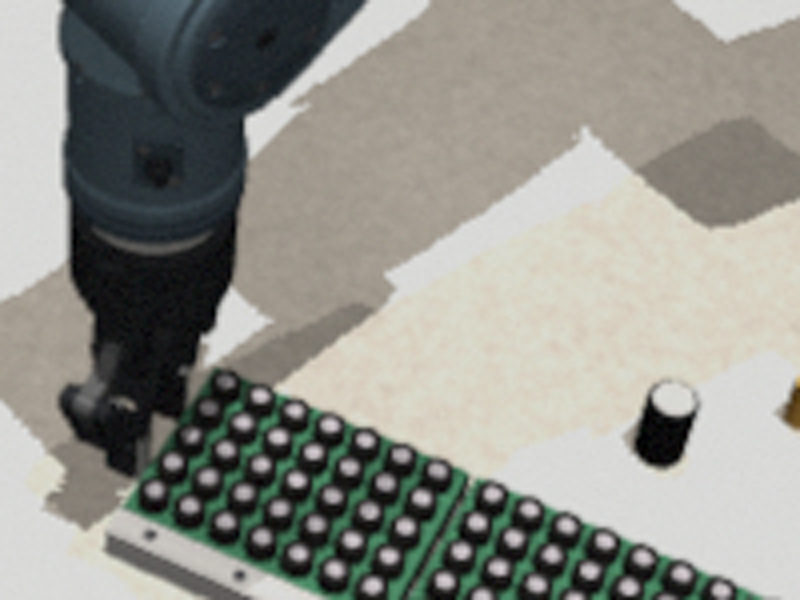

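The tile is almost home. A thin dark seam is still open at about (440,530), so I'll keep pushing until the force rises.

Request:
{"op": "move_arm", "data": {
  "motion": [
    [[0.03,0,0],[0,0,0],40],
    [[0.05,0,0],[0,0,0],40],
    [[0.05,0,0],[0,0,0],40]
  ]
}}

```text
time_s: 12.88
eef_pos: [0.6507, -0.065, 0.0111]
eef_rot: [0.0, 0.651, 0.759, -0.0]
wrist_force: [0.6, -4.6, 0.6]
opening: 0.397
```

Request:
{"op": "move_arm", "data": {
  "motion": [
    [[0.02,0,0],[0,0,0],40],
    [[0.03,0,0],[0,0,0],40],
    [[0.03,0,0],[0,0,0],40]
  ]
}}

```text
time_s: 13.25
eef_pos: [0.6504, -0.0648, 0.0111]
eef_rot: [0.001, 0.651, 0.759, -0.001]
wrist_force: [0.4, -11.4, -0.3]
opening: 0.397
```

Request:
{"op": "move_arm", "data": {
  "motion": [
    [[0.02,0,0],[0,0,0],40],
    [[0.04,0,0],[0,0,0],40],
    [[0.04,0,0],[0,0,0],40]
  ]
}}

```text
time_s: 13.62
eef_pos: [0.6504, -0.0647, 0.0114]
eef_rot: [0.002, 0.651, 0.759, -0.002]
wrist_force: [-0.2, -17.9, -1.4]
opening: 0.403
```

Request:
{"op": "move_arm", "data": {
  "motion": [
    [[-0.3,0,0],[0,0,0],40],
    [[-0.6,0,0],[0,0,0],40],
    [[-0.6,0,-0.8],[0,0,0],60],
    [[-0.6,0,-1.6],[0,0,0],100],
    [[-0.6,0,-1.6],[0,0,0],100],
    [[-0.6,0,-1.6],[0,0,0],100]
  ]
}}

```text
time_s: 14.38
eef_pos: [0.6551, -0.0958, 0.1066]
eef_rot: [-0.0, 0.651, 0.759, 0.0]
wrist_force: [-0.2, 0.7, -0.6]
opening: 1.001
```

```bash
python3 - <<'E'
from h import *
o=monitor.get_obs();w=arr2w(-.085,0);print(psi(o),o['time_s'],o['eef_pos'],w,units([*w,.11],.1525))
E
```

```text
-1.418302304542365 14.375 [ 0.65506306 -0.09576623  0.10659809] [0.55552185 0.00195376] (array([ 1.862, -1.392, -0.057]), np.float64(-11.25))
```

Request:
{"op": "move_arm", "data": {
  "motion": [
    [[0.2,-0.15,-0.06],[0,0,-1.2],100],
    [[0.4,-0.3,-0.06],[0,0,-2.4],100],
    [[0.6,-0.45,-0.06],[0,0,-3.6],100],
    [[0.8,-0.6,-0.06],[0,0,-4.8],100],
    [[1.0,-0.75,-0.06],[0,0,-6.0],100],
    [[1.2,-0.9,-0.06],[0,0,-7.2],100],
    [[1.4,-1.1,-0.06],[0,0,-8.4],100],
    [[1.6,-1.25,-0.06],[0,0,-9.6],100],
    [[1.862,-1.392,-0.06],[0,0,-10.8],100],
    [[1.862,-1.392,-0.06],[0,0,-11.25],100]
  ]
}}

```text
time_s: 15.62
eef_pos: [0.5534, 0.0033, 0.1083]
eef_rot: [-0.002, -0.078, 0.997, 0.001]
wrist_force: [0.6, 0.1, 0.5]
opening: 0.999
```

Request:
{"op": "move_arm", "data": {
  "motion": [
    [[0,0,0],[0,0,0],100]
  ]
}}

```text
time_s: 15.75
eef_pos: [0.5546, 0.0023, 0.1089]
eef_rot: [-0.002, -0.076, 0.997, 0.001]
wrist_force: [0.5, -0.0, 0.3]
opening: 1.002
```

```bash
python3 - <<'E'
from h import *
o=monitor.get_obs();w=arr2w(-.085,0);print(psi(o),o['time_s'],o['eef_pos'],w,units([*w,.0018],.1525))
E
```

```text
0.15212756574848973 15.75 [0.55459469 0.00234581 0.10888309] [0.55552185 0.00195376] (array([-0.014, -0.009,  1.785]), np.float64(-0.003))
```

Request:
{"op": "move_arm", "data": {
  "motion": [
    [[-0.01,0,0.6],[0,0,0],100],
    [[-0.01,0,1.2],[0,0,0],100],
    [[-0.01,0,1.6],[0,0,0],100],
    [[-0.01,0,1.77],[0,0,0],100],
    [[-0.01,0,1.77],[0,0,0],100],
    [[-0.15,0,1.77],[0,0,0],100],
    [[-0.28,0,1.77],[0,0,0],100],
    [[-0.33,0,1.77],[0,0,0],100],
    [[-0.33,0,1.77],[0,0,0],100]
  ]
}}

```text
time_s: 16.88
eef_pos: [0.5759, 0.005, 0.0047]
eef_rot: [0.0, -0.076, 0.997, -0.0]
wrist_force: [0.4, -0.8, -0.0]
opening: 0.999
```

Request:
{"op": "move_arm", "data": {
  "motion": [
    [[-0.03,0,0],[0,0,0],100],
    [[-0.05,0,0],[0,0,0],100],
    [[-0.05,0,0],[0,0,0],100]
  ]
}}

```text
time_s: 17.25
eef_pos: [0.577, 0.0054, 0.0041]
eef_rot: [-0.002, -0.076, 0.997, 0.0]
wrist_force: [-5.3, -1.7, 4.2]
opening: 1.0
```

Request:
{"op": "move_arm", "data": {
  "motion": [
    [[-0.03,0,0],[0,0,0],100],
    [[-0.06,0,0],[0,0,0],100],
    [[-0.06,0,0],[0,0,0],100]
  ]
}}

```text
time_s: 17.62
eef_pos: [0.5773, 0.0055, 0.0038]
eef_rot: [-0.005, -0.076, 0.997, 0.0]
wrist_force: [-17.1, -4.9, 14.9]
opening: 1.0
```

Request:
{"op": "move_arm", "data": {
  "motion": [
    [[0.3,0,0],[0,0,0],100],
    [[0.6,0,0],[0,0,0],100],
    [[1.0,0,-0.8],[0,0,0],100],
    [[1.6,0,-1.6],[0,0,0],100],
    [[2.3,0,-2.4],[0,0,0],100],
    [[3.0,0,-3.2],[0,0,0],100],
    [[3.0,0,-3.2],[0,0,0],100]
  ]
}}

```text
time_s: 18.5
eef_pos: [0.4049, -0.0222, 0.2008]
eef_rot: [0.005, -0.076, 0.997, -0.002]
wrist_force: [0.5, -0.8, 0.9]
opening: 1.001
```

Request:
{"op": "move_arm", "data": {
  "motion": [
    [[0,-0.9,0],[0,0,0],100],
    [[0,-1.8,0],[0,0,0],100],
    [[0,-2.7,0],[0,0,0],100],
    [[0,-3.6,0],[0,0,0],100],
    [[0,-4.5,0],[0,0,0],100],
    [[0,-4.5,0],[0,0,0],100],
    [[0,-4.5,0],[0,0,0],100]
  ]
}}

```text
time_s: 19.38
eef_pos: [0.4447, -0.2875, 0.1949]
eef_rot: [-0.001, -0.076, 0.997, 0.001]
wrist_force: [0.2, -0.3, 0.6]
opening: 0.999
```

```bash
python3 - <<'E'
from h import *
a={n:viewer.camera(n) for n in('top','scene')}
pa=np.load('pa.npy');c,s=np.cos(pa[2]),np.sin(pa[2])
for n in a:
  for nm in ('sensor','capacitor_mid','standoff_mid','screwdriver_grip'):
    for r in spotter.outline_of(n,nm)[:1]: print(n,nm,(np.array(r['centre'])*[640,480]).round(1))
m=[(n,near(n,'tile',[.64,.015])) for n in a]
for x in m:
    if x[1] is None: continue
    p,f=fit([x],[.64,.01,.15],TILE); d=p[:2]-pa[:2]
    print(x[0],p.round(4),round(f),x[1].sum(),'arr',c*d[0]+s*d[1],c*d[1]-s*d[0])
o=monitor.get_obs();print(o['eef_pos'],o['wrist_force'],o['time_s'])
t=cv2.resize(a['top'][195:285,130:310],None,fx=4,fy=4,interpolation=cv2.INTER_CUBIC)
b=cv2.resize(a['scene'][240:380,310:560],(720,403),interpolation=cv2.INTER_CUBIC)
b=cv2.resize(a['scene'][255:345,310:490],None,fx=4,fy=4,interpolation=cv2.INTER_CUBIC)
b=cv2.resize(b,(720,240)) if 0 else b
cv2.imwrite('pics/e1.png',np.vstack([t[:240],b]))
E
```

```text
top sensor [170.2 289.9]
top capacitor_mid [220.3 294.1]
top standoff_mid [201.  315.7]
top screwdriver_grip [416.  248.9]
scene sensor [513.5 294.5]
scene capacitor_mid [457.7 254.7]
scene screwdriver_grip [227.7 186.2]
top [0.6391 0.0145 0.1481] 129 2333 arr -0.00043090915874542353 -0.00026275478114449194
scene [0.6272 0.0133 0.1345] 574 3087 arr -0.01245712606177804 0.0003518102036238382
[ 0.44508669 -0.28814925  0.19650778] [0.25314669 0.68342329 0.16036887] 19.975
```

View pics/e1.png

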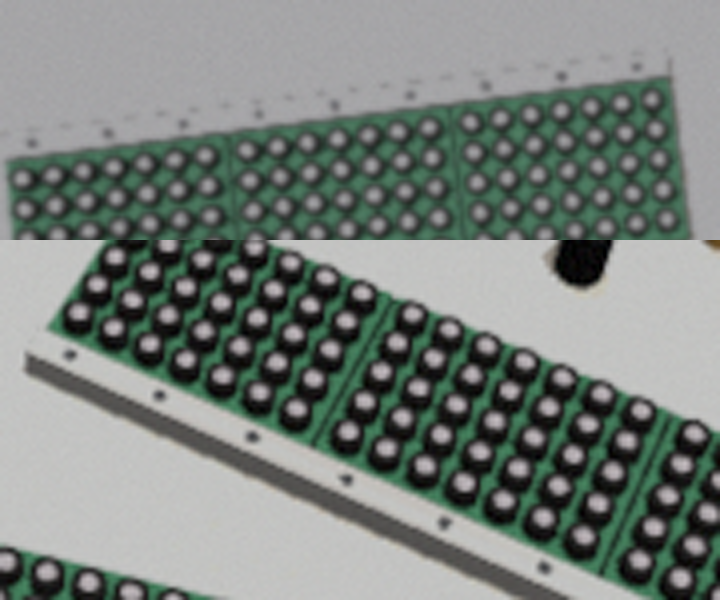

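The two seams measure the same in the top view: 42 crop pixels from (429,128) to (471,122), and from (205,156) to (247,150). The transducer rows line up to within a pixel, and the bystanders haven't moved. Handing in.

```bash
python3 -c "
from h import *
print(workorder.hand_in())"
```

```text
the job is handed in; nothing more can be done
None
```

The tile is in the empty place at the end of the row, and the job was handed in at about 20 s with the arm clear of everything. I pushed it along the bench without lifting it: first with both open fingertips on its long side until it met the rail. I then pushed its short side along the rail to the neighbouring tile, and finished with another push against the rail. The pushing forces stayed at about 25 N or less.

**Last checks:**
- **Top view fit:** the tile is within 0.5 mm and 0.005 rad of home. Its seam with the neighbour is the same width as the seam between the two fixed tiles, and the transducer rows are in line.
- **Scene view fit:** this one disagreed, putting the tile about 12 mm short of the rail. I discounted it because the rail hides part of the tile from that side, and the enlarged picture shows the tile flush.
- **Bystanders:** the sensor bar, capacitor, standoff and screwdriver are where they were, to within about 3 pixels. The network missed the standoff in the last scene picture, but it showed unmoved in the top view.

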